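# Shuttle a well plate to the reading station

### The job

Bring the well plate on the sprung stage to its reading station: with the fingertips push the slide by its upright tab all the way in to its end stop, then ease it back gently under the fingertips until the stop pin catches it halfway, under the bridge, and let go. Then press the start key on top of the bridge fully down and release it. Do not touch the stop pin or the plate, which must stay in its nest, and leave the things standing around undisturbed.

Things in the scene. Friction and masses are not known exactly. Their poses are not given: they have to be found in the camera images.
- stage: Fixed stage: grey bed 284 (x) by 262 (y) by 10 mm. Origin: centre of its underside; x is the direction in which the slide is pushed in (away from the robot, up to 0.35 rad askew), y left, z up. A white bridge 56 mm deep, centred at x 45 mm, crosses it at heights 64 to 88 mm; its right leg bears the start key. The stop pin's housing, 46 mm high, stands on the left at x -20, y 112 mm.
- slide (a joint): Travel in m: 0 = out at the front (start), 0.070 = end stop. A spring pushes it back with about 4 N at 0, 10 N at 0.070; the catch adds a few N on the way in. Pushed beyond about 0.057, the stop pin snaps in and the returning slide is caught at about 0.040; let go earlier, it runs back to 0. Let go abruptly it shoots back, which is not gentle (limit 0.3 m/s).
- push_face (a point): Centre of the front (-x) face of the slide's upright grey push tab, 70 mm wide (y), 8 mm thick, reaching from 30 to 76 mm above the worktop; the point is 55 mm above the worktop and moves with the slide. At travel 0 it lies 115 mm before the stage's origin, on its centre line. Before it only a cross block, 24 mm high, at the front edge of the bed.
- stop_pin (a joint): Outward travel of the sprung stop pin in m: 0 = in (at rest, also when it holds the slide), about 0.010 while it rides over the cam. It works by itself and is not to be touched.
- nest (a point): Centre of the floor of the plate's nest on the slide, 30 mm above the worktop; a rim 7 mm high with 1 to 2 mm of play surrounds the plate.
- sample_plate: Clear 12-well plate, 85 mm (stage's x) by 127 mm (y) and 20 mm high, lying loose in the nest of the slide; origin at the centre of its underside.
- start_key_top (a point): Centre of the top of the round black start key (26 mm across) on the bridge's right tower, 110 mm above the worktop, pressed straight down.
- start_key (a joint): Travel of the start key in m: 0 = up, 0.006 = fully down (about 4 N); it springs up when released. Pressing counts from 0.0045 on.
- small_bottle: Bystander: small clear bottle with a blue cap, 56 mm across and 105 mm high, to the right of the stage; origin at its foot.
- vial: Bystander: small glass vial with black cap, 23 mm across and 44 mm high, at the right of the stage's front; origin at its foot.
- petri: Bystander: petri dish, 89 mm across and 15 mm high, to the left of the stage; origin at its underside.
- timer: Bystander: white bench timer, 66 by 66 by 20 mm, to the left of the stage; origin at its underside.
Mind the look-alikes: they are no part of the job. Of the things that look like the sample_plate, the smaller one is meant.

How it is judged:
On the way, in this order (a step that is already met when the one before it is completed fails the run):
1. the slide is pushed in to its end stop (travel over 0.062 m) (value of joint slide above 0.062 m), for 0.1 s.
2. the slide has come back, is caught at mid position (0.036 to 0.044 m) and is let go (value of joint slide between 0.036 and 0.044 m and value of joint stop_pin below 0.003 m and contact force between each of the fingers, the arm and slide below 0.2 N), for 0.2 s.
3. the start key is pressed down (over 0.0045 m) (value of joint start_key above 0.0045 m), for 0.1 s.
At the end, for the whole second after the job is handed in: The slide stands still, held by the stop pin at 0.036 to 0.044 m; the pin is in (within 3 mm); the start key is up again; the plate lies flat in its nest (within 6 mm of its centre and 4 mm of its floor, tilted less than 0.05 rad) and is at rest (value of joint slide between 0.036 and 0.044 m and value of joint stop_pin below 0.003 m and value of joint start_key below 0.002 m and horizontal distance between sample_plate and nest below 0.006 m and z of sample_plate in the frame of nest below 0.004 m and angle between sample_plate's own z axis and vertical below 0.05 rad and linear speed of sample_plate below 0.01 m/s); the robot touches nothing.
It fails at once if the slide shot back (faster than 0.3 m/s) (velocity of joint slide below -0.3 m/s).
It fails at once if the start key was pressed while the slide was not at its mid position (value of joint start_key above 0.003 m and (value of joint slide below 0.035 m or value of joint slide above 0.045 m)).
It fails at once if the plate was touched by the robot, lifted or thrown out of its nest (contact force between any of the fingers, the arm and sample_plate above 1 N or z of sample_plate in the frame of nest above 0.007 m).
It fails at once if the stop pin was handled by the robot (contact force between any of the fingers, the arm and stop_pin above 1 N).
It fails at once if a bystander was moved by more than 15 mm (distance of any of small_bottle, vial, petri, timer from where it was at the start of the episode above 0.015 m).
It also fails if it takes over 48 s, if anything falls off the work surface, if the arm or the gripper's body presses on something with over 40 N, if the wrist force passes 120 N, or if a joint passes its speed limit or range.

### The arm

A 6-joint arm with a two-finger parallel gripper is mounted at the origin on a cart in front of the work surface, level with it; the furniture and walls round the work are solid. World frame = base frame: x ahead of the robot, y to its left, z up, the work surface at z = 0. Lengths are in m, angles in rad, forces in N, time in s.
With the tool pointing down it reaches from about 0.35 to 0.775 m from the base axis. Payload 7.3 kg.
Tool frame: the origin (TCP) lies between the finger pads; the fingertips stand 25 mm ahead of it and the grasp point (between the pads) lies 6 mm ahead of it; y points along the fingers, z is the direction in which the jaws open and shut, and the axes are right-handed (so a half turn about y gives the same grasp; the last joint's range is limited). The gripper opens to 92 mm and grips with 3 to 60 N. Pads are 19 mm wide; open, the fingers measure 130 mm over their backs; the gripper's body (75 mm by 190 mm) begins 47 mm behind the grasp point.
Start: joints at [1.079, 0.342, 1.524, -0, 1.275, -0.146], TCP at [0.178, 0.494, 0.252] pointing down, gripper open.
Joint ranges: [-2.53, 2.53], [-0.77, 2.02], [0.04, 2.7], [-1, 4.14], [0.28, 2.66], [-3.11, 3.11]. Speed limits (rad/s): [2.57, 2.57, 3.14, 3.14, 3.14, 3.14].

### API

Orientations are given as [roll, pitch, yaw] about the fixed x, y, z axes, in that order (R = Rz(yaw) Ry(pitch) Rx(roll)).
In Python, from cell import sensors, read_camera, hand_in gives the robot as it stands. The module is installed in compiled form; this text tells all that it offers.
- The arm moves only by the tool send_rows, never from a script. Its argument "motion" is a list that holds one entry, the list of rows, each a list of 4 numbers: the shift along the tool's x, y, z in m, then the turn about the tool's y in degrees. In form: [[[tx, ty, tz, twist], ...]]. A call has 1 to 8 rows; each row is the pose to reach, as a shift and turn from the pose measured when the call began, along the tool's axes at that moment; what a row does not reach only later rows make up. A row lasts 1/10 s, in which the tool goes at most 50 mm and 8.59 degrees, less where a joint would pass 70% of its speed; a pose out of reach is approached as far as the arm can. A call with a gripper value outside its range is refused whole. "gripper" is the opening, from 0 (shut) to 1 (fully open), set as the call begins (left out, the last holds). The fingers move at their own pace and stop on an object; "grip_force" is the grip in N (left out, the last holds). Time passes only in rows, so rows that repeat a pose let the fingers close. It gives the time, the measured TCP pose, the force and the opening at its end, in the units of the state.
- sensors.observe(): the state, without advancing time (a new reading comes with each control period).
- read_camera(name): name is "scene" or "top"; returns a dict with "frame" (480x640x3 uint8, red, green, blue), "fx", "fy", "cx", "cy" (pixels), "extrinsics" (4x4, takes a point from world to camera coordinates). Camera axes: x right, y up, looking along -z (the intrinsics and any distortion apply to the point x, -y, -z); pixel columns grow to the right and rows downward; lengths in m; the calibration is good to about 2 mm. A picture is of the moment at which its call begins. There is no depth.
- hand_in(): hands the job in, once; it reports no verdict.
The state is a dict: "time": time; "qpos": joint angles; "qvel": joint speeds; "joint_efforts": joint torques, N m; "tool_pos": TCP position; "tool_rot": TCP orientation; "contact_force": force on the tool from outside, world axes, zero at the start; "torque": the same for the moment, N m; "opening": finger opening in m.
Only numpy, scipy, OpenCV 4.12 (cv2) and the standard library are available. Lean on these libraries where they do the work, as an engineer would, in place of code of your own. Each camera call takes 0.05 s, during which the arm holds its last target.

## Working session

There is one attempt and no reset: what is moved stays moved. The work goes in short steps, Python scripts to look and compute and a tool call to move; the robot and the scene stay as the last step left them, time stands still between calls to the robot, and variables do not carry over. Pictures are saved under pics/ and viewed, and the job is handed in when it is done.

Besides the shell and the picture viewer there is one more tool, called after "Request:" as name(argument=value, ...), one argument or row to a line, values as JSON. send_rows: Moves the arm, as the interface text tells. Its arguments: {"type":"object","properties":{"motion":{"type":"array"},"gripper":{"type":"number"},"grip_force":{"type":"number"}},"required":["motion"]}

```bash
mkdir -p pics; ls; python3 - <<'E'
from cell import sensors, read_camera
import cv2,numpy as np
print(sensors.observe())
for n in("scene","top"):
    c=read_camera(n); print(n,c['fx'],c['fy'],c['cx'],c['cy'],c['extrinsics'].tolist() if hasattr(c['extrinsics'],'tolist') else c['extrinsics'],c.keys())
    cv2.imwrite(f"pics/{n}0.png",c['frame'][:,:,::-1])
E
```

```text
pics
{'time': 0.0, 'qpos': array([ 1.07901479e+00,  3.42721793e-01,  1.52499354e+00,  2.73060867e-05,
        1.27536391e+00, -1.45967779e-01]), 'qvel': array([ 0.0003433 , -0.00061312, -0.00032617,  0.00187186,  0.0019881 ,
        0.0009954 ]), 'joint_efforts': array([ 9.58351229e-04, -4.31240237e+01, -2.44220424e+01,  7.17751589e-02,
        5.58860635e-02, -1.18390453e-04]), 'tool_pos': array([0.17774514, 0.49362603, 0.2510536 ]), 'tool_rot': array([-1.57226330e+00,  2.42056762e-04, -3.45821905e-01]), 'contact_force': array([ 0.50446854, -0.88818914, -0.41658854]), 'torque': array([ 0.06033065, -0.05309488,  0.01501864]), 'opening': 0.09167010621761607}
scene 455.8126800827544 455.8126800827544 324.18297394817097 248.78230488569295 [[0.5582119105229721, -0.8296032584508852, 0.012565688121506548, -0.2709029778668818], [0.5851311707280314, 0.404361970894443, 0.7029316535316963, -0.4191808975780267], [-0.5882354766526215, -0.38503224548345977, 0.7111463941729778, -0.6373117608801808], [0.0, 0.0, 0.0, 1.0]] dict_keys(['frame', 'fx', 'fy', 'cx', 'cy', 'extrinsics'])
top 618.8606447037912 618.8606447037912 326.1705651772708 243.2788510675768 [[-0.0003378148776460959, -0.999865412161848, 0.016402543812647837, 0.04710832807351084], [0.9831207798615444, 0.002668899299123466, 0.18293826603791766, -0.5527994206278886], [-0.1829574215098618, 0.016187480932761886, 0.9829875621672505, -1.300936798152243], [0.0, 0.0, 0.0, 1.0]] dict_keys(['frame', 'fx', 'fy', 'cx', 'cy', 'extrinsics'])
```

View pics/scene0.png

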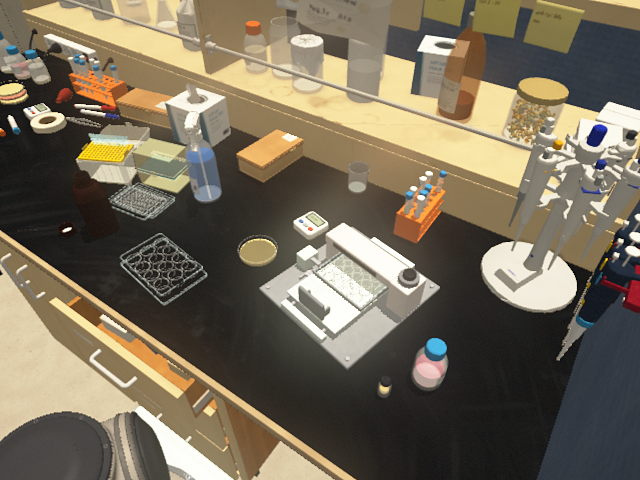

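View pics/top0.png

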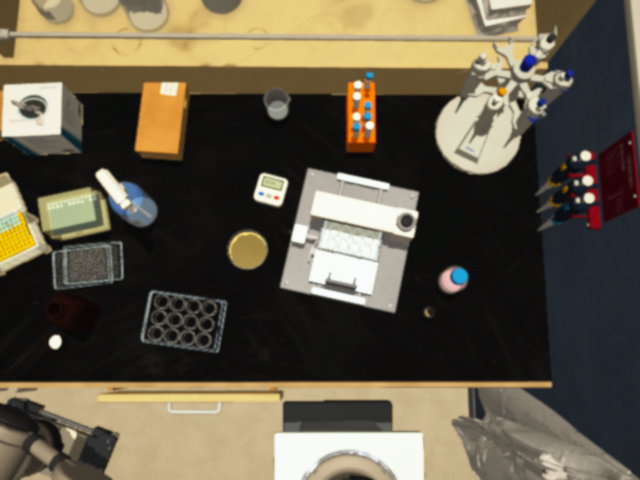

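The scene view shows the stage at about (350,290), its push tab at (313,300), the key at (408,275), the vial at (385,387) and the bottle at (430,365). In the top view the stage is at (350,240), the tab at (341,282) and the key at (406,221).

Plate candidates:
- Plate on the stage: scene (350,280), top (350,240).
- Larger 12-well plate on the bench: scene (163,267), top (185,320).
- Dense plate on the bench: scene (142,201), top (88,265).

I choose the one in the slide's nest. I'll check it in a close crop.

```bash
cat > h.py <<'E'
import numpy as np,cv2
from cell import sensors, read_camera
def proj(c,P):
    P=np.atleast_2d(P); E=np.array(c['extrinsics']); q=P@E[:3,:3].T+E[:3,3]
    return np.c_[c['fx']*q[:,0]/-q[:,2]+c['cx'], -c['fy']*q[:,1]/-q[:,2]+c['cy']]
def ray(c,u,v):
    E=np.array(c['extrinsics']);R=E[:3,:3];o=-R.T@E[:3,3]
    d=R.T@np.array([(u-c['cx'])/c['fx'],-(v-c['cy'])/c['fy'],-1]);return o,d
def plane(c,u,v,z):
    o,d=ray(c,u,v);return o+d*(z-o[2])/d[2]
E
python3 - <<'E'
from h import *
for n,(x0,y0,x1,y1) in(("scene",(250,210,450,360)),("top",(270,160,430,320))):
    c=read_camera(n);f=c['frame'][y0:y1,x0:x1,::-1]
    k=4 if n=="scene" else 3.75
    cv2.imwrite(f"pics/{n}_crop.png",cv2.resize(f,None,fx=k,fy=k,interpolation=cv2.INTER_CUBIC))
    print(proj(c,[[0,0,0]]))
E
```

```text
[[130.43005746 548.58529001]]
[[348.58017825 506.24766425]]
```

View pics/scene_crop.png

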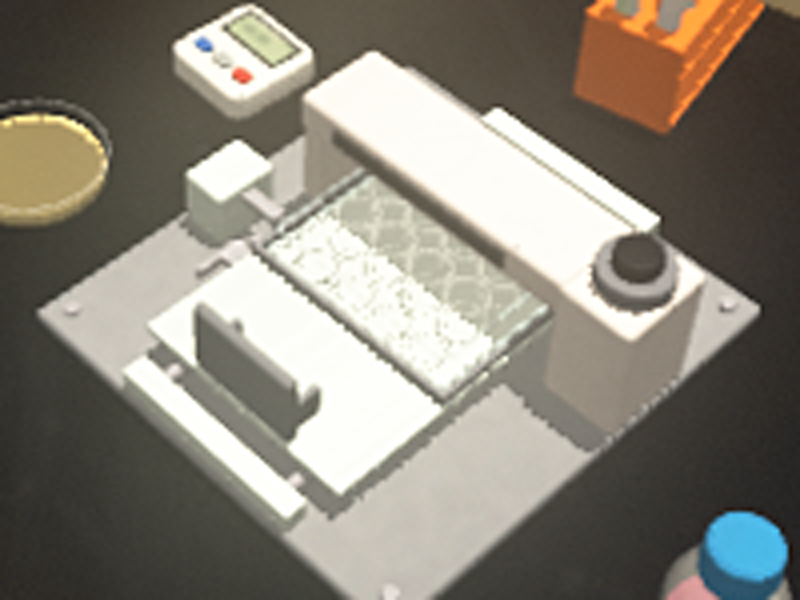

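View pics/top_crop.png

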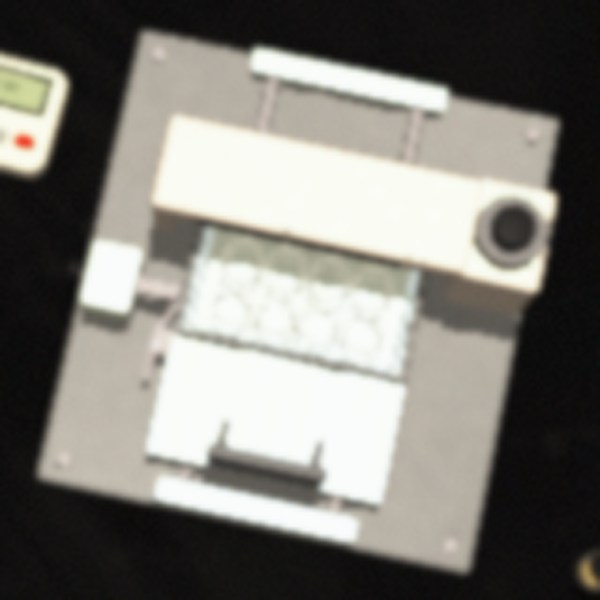

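The crops confirm that the small clear plate in the slide's nest is the one meant. It is half under the bridge, with the tab in front at crop (265,465) in the top view. Next I'll measure the stage pose.

```bash
python3 - <<'E'
from h import *
from scipy.optimize import least_squares
t=read_camera("top");s=read_camera("scene")
loc=np.array([[.142,.131],[.142,-.131],[-.142,-.131],[-.142,.131]])
tp=np.array([[140,28],[560,120],[470,574],[38,478]])/3.75+[270,160]-0.4
W=np.array([plane(t,u,v,.01)[:2] for u,v in tp])
print(W, np.linalg.norm(np.roll(W,-1,0)-W,axis=1))
def st(p,L):
    c,si=np.cos(p[2]),np.sin(p[2]);L=np.atleast_2d(L)
    return L@np.array([[c,si],[-si,c]])+p[:2]
r=least_squares(lambda p:(st(p,loc)-W).ravel(),[.5,0,-.2]);p=r.x
print("pose",p,r.fun)
# key top from both
sp=np.array([[38,312],[760,310]])/4+[250,210]-.4
print("scene bed L,R", [plane(s,u,v,.01) for u,v in sp], st(p,loc[[3,1]]))
kt=np.array([512,229])/3.75+[270,160]-.4; ks=np.array([637,256])/4+[250,210]-.4
print("key",plane(t,*kt,.11),plane(s,*ks,.11))
# tab top edge front, centre z=.076
P=np.r_[st(p,[-.115,0])[0],.055]; print("push",P)
for n,c,k,o in(("top",t,3.75,(270,160)),("scene",s,4,(250,210))):
    im=cv2.imread(f"pics/{n}_crop.png")
    pts=[np.r_[st(p,[-.115,y])[0],z] for y in(-.035,.035) for z in(.03,.076)]+[P]
    K=plane(t,*kt,.11); pts.append(K)
    pts+=[np.r_[st(p,l)[0],.01] for l in loc]
    for u,v in proj(c,pts): cv2.circle(im,(int((u-o[0]+.4)*k),int((v-o[1]+.4)*k)),4,(0,0,255),-1)
    cv2.imwrite(f"pics/{n}_chk.png",im)
# key in stage frame
c,si=np.cos(p[2]),np.sin(p[2]);d=K[:2]-p[:2];print("key local",c*d[0]+si*d[1],-si*d[0]+c*d[1])
hb=[plane(s,385,392,0),plane(t,428,316,0)];print("vial",hb)
print("bottle",plane(s,428,385,0))
E
```

```text
[[ 0.73865356  0.091324  ]
 [ 0.68136239 -0.16559525]
 [ 0.4048269  -0.10475385]
 [ 0.46120265  0.15016633]] [0.26322952 0.28314935 0.26107954 0.28362198]
pose [ 0.57151137 -0.00721469 -0.21542223] [-4.21791586e-04 -9.20503855e-04  8.64277254e-04  5.45536000e-05
 -3.59155008e-05 -7.90291582e-05 -4.06570167e-04  9.44979413e-04]
scene bed L,R [array([0.46159866, 0.14929186, 0.01      ]), array([ 0.67913745, -0.16438918,  0.01      ])] [[ 0.46079608  0.15111131]
 [ 0.68222667 -0.1655407 ]]
key [ 0.59056579 -0.11963645  0.11      ] [ 0.58819271 -0.12129656  0.11      ]
push [0.45916946 0.0173677  0.055     ]
key local 0.04264526301032222 -0.10575019275120133
vial [array([ 0.40831074, -0.18168388,  0.        ]), array([ 0.39822676, -0.17957764,  0.        ])]
bottle [ 0.46378658 -0.2390765   0.        ]
```

View pics/scene_chk.png

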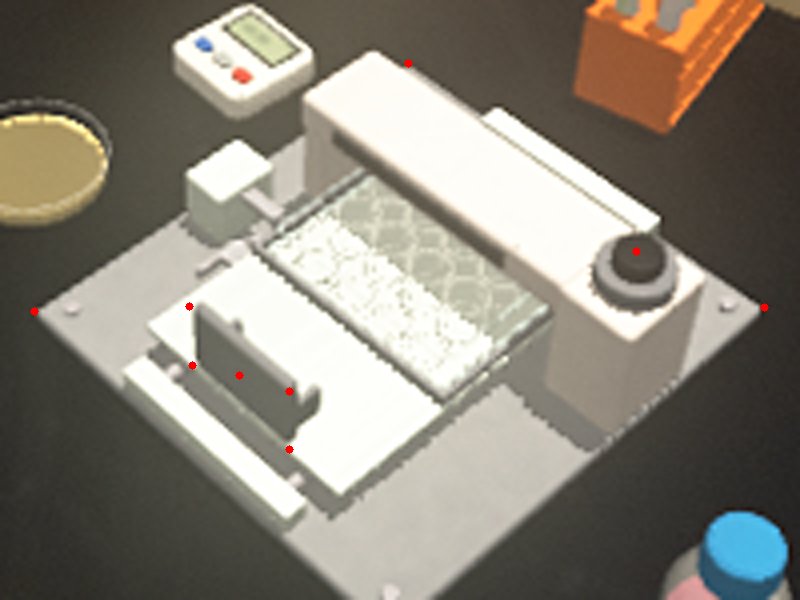

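View pics/top_chk.png

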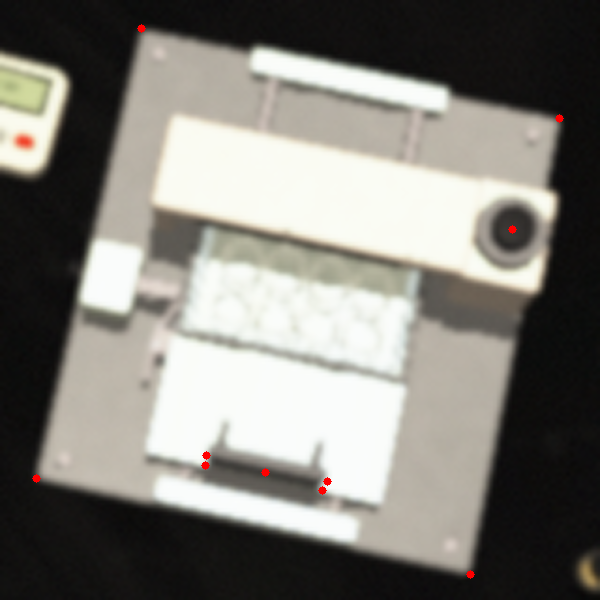

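The checks agree: bed corners fit within 1 mm, and the key matches between views within 3 mm. Now I'll compute the approach, with gripper closed and yaw aligned to the stage.

```bash
cat >> h.py <<'E'
from scipy.spatial.transform import Rotation as Ro
SP=np.array([0.5715,-0.0072,-0.2154])
def S2W(x,y,z):
    c,s=np.cos(SP[2]),np.sin(SP[2]);return np.array([SP[0]+c*x-s*y,SP[1]+s*x+c*y,z])
def W2S(P):
    c,s=np.cos(SP[2]),np.sin(SP[2]);d=np.array(P[:2])-SP[:2];return np.array([c*d[0]+s*d[1],-s*d[0]+c*d[1],P[2]])
def rel(P):
    o=sensors.observe();R=Ro.from_euler('xyz',o['tool_rot']).as_matrix()
    return R.T@(np.array(P)-o['tool_pos']), np.degrees(o['tool_rot'][2]-SP[2])
E
python3 - <<'E'
from h import *
print(rel(S2W(-.165,0,.15)),rel(S2W(-.165,0,.07)))
E
```

```text
(array([ 0.37654373,  0.10164157, -0.35938539]), np.float64(-7.470634055095014)) (array([ 0.37654742,  0.18164156, -0.35935101]), np.float64(-7.470634055095014))
```

Request:
send_rows(
  motion=[
    [[0.03,0,-0.03,-1],[0.065,0.01,-0.06,-2],[0.1,0.02,-0.095,-3],[0.135,0.03,-0.13,-4],[0.17,0.04,-0.16,-5],[0.2,0.05,-0.195,-6],[0.235,0.06,-0.225,-7],[0.27,0.07,-0.26,-7.5]],
  ],
  gripper=0,
  grip_force=20,
)

```text
time: 1.1
tool_pos: [0.3443, 0.1566, 0.1817]
tool_rot: [-1.57, -0.001, -0.214]
contact_force: [0.9, -0.7, -0.3]
opening: 0.0325
```

```bash
python3 - <<'E'
from h import *
o=sensors.observe();print(o['time'],o['tool_pos'],o['tool_rot'],o['opening'],o['contact_force'])
print(rel(S2W(-.165,0,.15)),rel(S2W(-.165,0,.07)))
E
```

```text
1.1 [0.34430809 0.15661148 0.18167781] [-1.57047789e+00 -1.16793561e-03 -2.13787543e-01] 0.03245316365862258 [ 0.86601911 -0.74748762 -0.31939204]
(array([ 0.09173758,  0.03174943, -0.11162461]), np.float64(0.09238695410879177)) (array([ 0.09164415,  0.11174937, -0.11165008]), np.float64(0.09238695410879177))
```

Request:
send_rows(
  motion=[
    [[0.03,0.02,-0.035,0],[0.06,0.04,-0.075,0],[0.092,0.065,-0.112,0],[0.092,0.1,-0.112,0],[0.092,0.112,-0.112,0],[0.092,0.112,-0.112,0],[0.092,0.112,-0.112,0]],
  ],
  gripper=0,
)

```text
time: 1.8
tool_pos: [0.4107, 0.0277, 0.07]
tool_rot: [-1.57, -0.001, -0.214]
contact_force: [0.4, -0.1, -0.3]
opening: 0.0008
```

```bash
python3 - <<'E'
from h import *
o=sensors.observe();print(o['time'],W2S(o['tool_pos']),o['tool_rot'],o['opening'],o['contact_force'])
for n,(x0,y0,x1,y1) in(("scene",(250,210,450,360)),("top",(270,200,430,320))):
    c=read_camera(n);f=c['frame'][y0:y1,x0:x1,::-1]
    cv2.imwrite(f"pics/{n}_a.png",cv2.resize(f,None,fx=3,fy=3,interpolation=cv2.INTER_CUBIC))
E
```

```text
1.8 [-0.16452596 -0.00024326  0.07004827] [-1.57048665e+00 -1.10098039e-03 -2.13649837e-01] 0.0007832692452702751 [ 0.3823838  -0.13891735 -0.27310791]
```

View pics/scene_a.png

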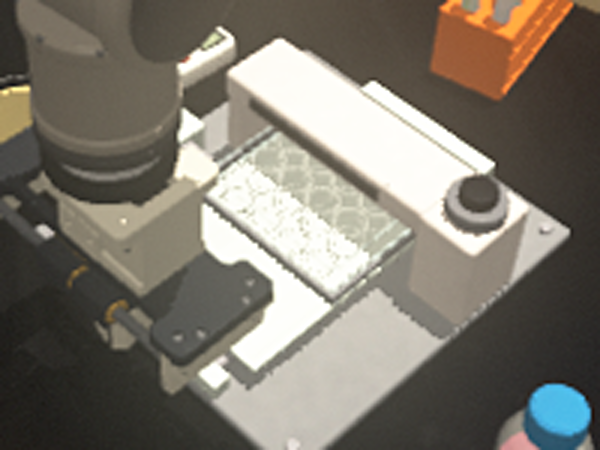

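View pics/top_a.png

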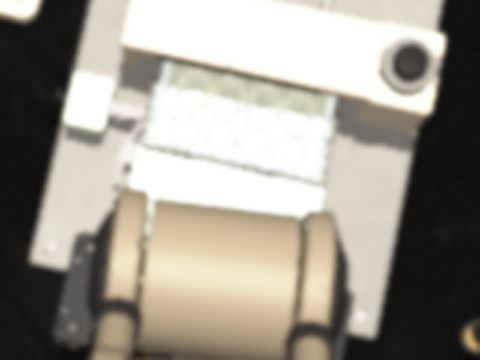

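The closed fingers stand before the tab with nothing touched, so I'll push in steps.

Request:
send_rows(
  motion=[
    [[0.015,0,0,0],[0.03,0,0,0],[0.037,0,0,0],[0.043,0,0,0],[0.05,0,0,0],[0.056,0,0,0],[0.062,0,0,0]],
  ],
)

```text
time: 2.6
tool_pos: [0.4687, 0.0158, 0.071]
tool_rot: [-1.571, 0.004, -0.212]
contact_force: [-10.8, 2.2, 9.7]
opening: 0.0005
```

```bash
python3 - <<'E'
from h import *
o=sensors.observe();print(o['time'],W2S(o['tool_pos']),o['tool_rot'],o['opening'],o['contact_force'],o['torque'])
for n,(x0,y0,x1,y1) in(("scene",(250,210,450,360)),("top",(270,160,430,320))):
    c=read_camera(n);f=c['frame'][y0:y1,x0:x1,::-1]
    cv2.imwrite(f"pics/{n}_b.png",cv2.resize(f,None,fx=4 if n=="scene" else 3,fy=4 if n=="scene" else 3,interpolation=cv2.INTER_CUBIC))
o=sensors.observe();print(o['time'],W2S(o['tool_pos']),o['contact_force'],o['torque'])
E
```

```text
2.6 [-0.1053857   0.00050463  0.07104214] [-1.57060845  0.0035606  -0.21226823] 0.00046467700446110606 [-10.84370659   2.23179461   9.68592228] [ 0.28519811  1.58228246 -0.06472943]
2.7 [-0.10417762  0.00051285  0.07104828] [-6.09281728  1.23205588  4.843455  ] [ 0.16198867  0.81634306 -0.05833819]
```

View pics/scene_b.png

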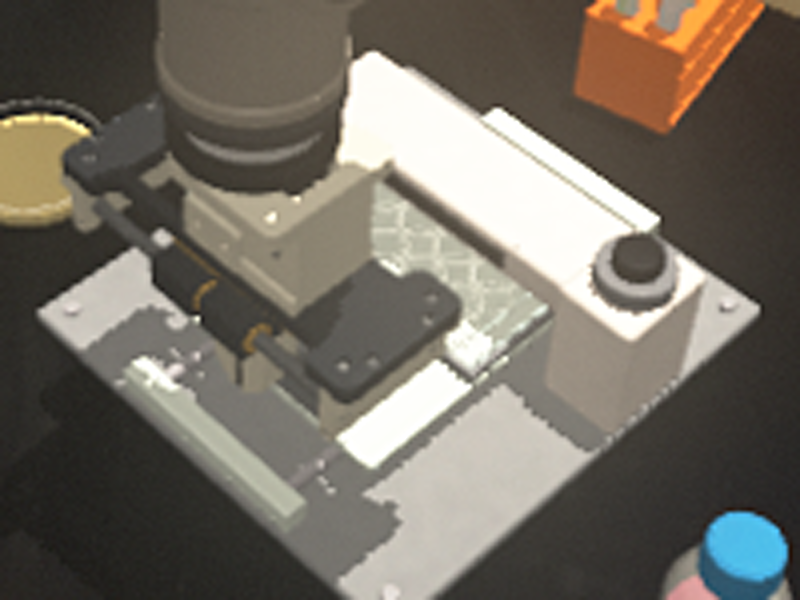

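View pics/top_b.png

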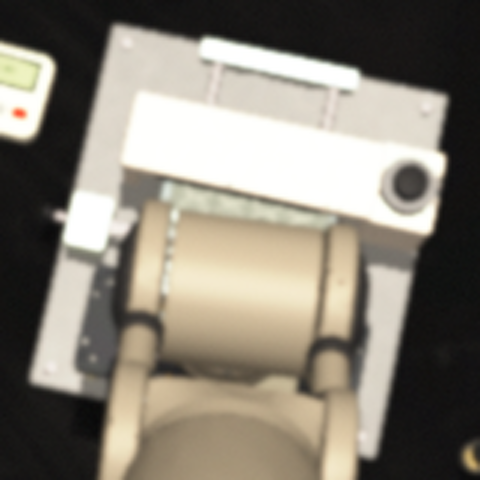

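Request:
send_rows(
  motion=[
    [[0.007,0,0,0],[0.014,0,0,0],[0.021,0,0,0],[0.028,0,0,0],[0.035,0,0,0],[0.041,0,0,0],[0.046,0,0,0],[0.046,0,0,0]],
  ],
)

```text
time: 3.5
tool_pos: [0.512, 0.0064, 0.071]
tool_rot: [-1.571, 0.007, -0.212]
contact_force: [-11.2, 0.4, 7.4]
opening: 0.0004
```

```bash
python3 - <<'E'
from h import *
o=sensors.observe();print(o['time'],W2S(o['tool_pos']),o['tool_rot'],o['opening'],o['contact_force'],o['torque'])
for n,(x0,y0,x1,y1) in(("scene",(250,210,450,360)),):
    c=read_camera(n);f=c['frame'][y0:y1,x0:x1,::-1]
    cv2.imwrite(f"pics/{n}_c.png",cv2.resize(f,None,fx=4 if n=="scene" else 3,fy=4 if n=="scene" else 3,interpolation=cv2.INTER_CUBIC))
E
```

```text
3.5 [-0.06098786  0.00054939  0.0709626 ] [-1.57118704  0.0073738  -0.21199173] 0.0003736624870540744 [-11.24835405   0.44004863   7.43537267] [-0.05700485  1.49704911 -0.12188526]
```

View pics/scene_c.png

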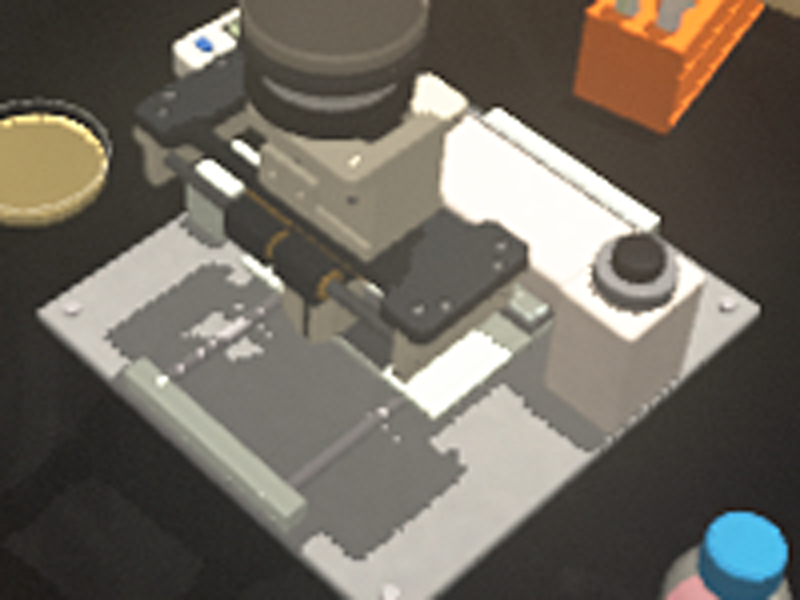

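Request:
send_rows(
  motion=[
    [[0.004,0,0,0],[0.007,0,0,0],[0.01,0,0,0],[0.012,0,0,0],[0.012,0,0,0]],
  ],
)

```text
time: 4.05
tool_pos: [0.5172, 0.0053, 0.071]
tool_rot: [-1.572, 0.021, -0.211]
contact_force: [-20.9, 2.8, 15.6]
opening: 0.0006
```

```bash
python3 - <<'E'
from h import *
o=sensors.observe();print(o['time'],W2S(o['tool_pos']),o['tool_rot'],o['contact_force'],o['torque'])
E
```

```text
4.05 [-0.05568418  0.00057468  0.07095394] [-1.57239443  0.02129866 -0.21107198] [-20.85133875   2.7658721   15.56221748] [ 0.20023788  2.93640382 -0.18851448]
```

Request:
send_rows(
  motion=[
    [[0.01,0,0,0],[0.014,0,0,0],[0.014,0,0,0]],
  ],
)

```text
time: 4.35
tool_pos: [0.5174, 0.0052, 0.0707]
tool_rot: [-1.574, 0.052, -0.21]
contact_force: [-45.1, 6.5, 38.6]
opening: 0.0007
```

```bash
python3 - <<'E'
from h import *
o=sensors.observe();print(o['time'],W2S(o['tool_pos']),o['tool_rot'],o['contact_force'],o['torque'])
c=read_camera("scene");x0,y0,x1,y1=250,210,450,360;f=c['frame'][y0:y1,x0:x1,::-1].copy()
im=cv2.resize(f,None,fx=4,fy=4,interpolation=cv2.INTER_CUBIC)
# predicted slide front edge/tab right-front edge at travel .07/.06 
for tr,col in((.07,(0,0,255)),(.055,(255,0,0))):
    for q in([-.115+tr,-.035,.03],[-.115+tr,-.035,.076],[-.115+tr,.035,.03]):
        u,v=proj(c,[S2W(*q)])[0];cv2.circle(im,(int((u-x0+.4)*4),int((v-y0+.4)*4)),3,col,-1)
cv2.imwrite("pics/scene_d.png",im)
E
```

```text
4.35 [-0.05549329  0.00059049  0.07074796] [-1.57448204  0.05181824 -0.20969529] [-45.06395392   6.46470101  38.64176156] [ 0.84629055  6.71246898 -0.21759775]
```

View pics/scene_d.png

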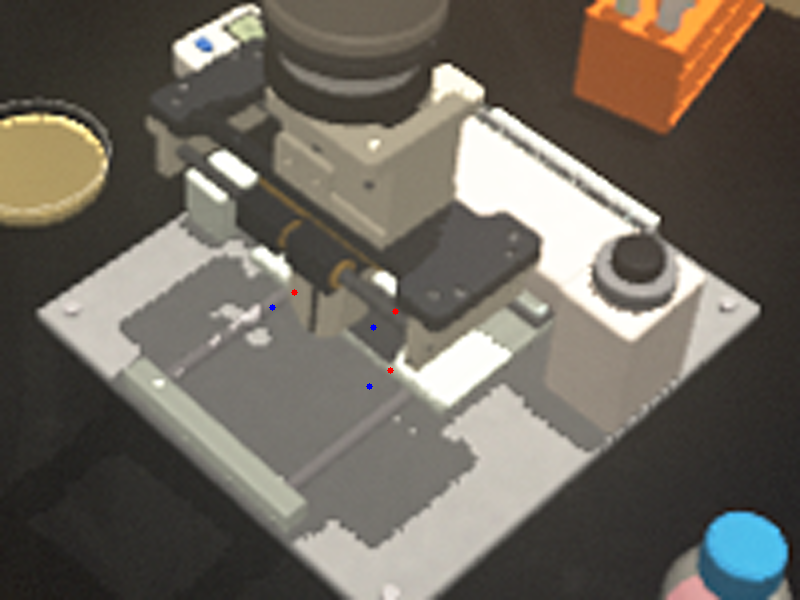

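The tool stood still while the force rose to 45 N, and the tab matches the predicted 0.070 position (red dots). That is the end stop, so I'll ease it back gently.

Request:
send_rows(
  motion=[
    [[0.007,0,0,0],[0.003,0,0,0],[0,0,0,0],[-0.003,0,0,0],[-0.006,0,0,0],[-0.01,0,0,0],[-0.014,0,0,0],[-0.018,0,0,0]],
  ],
)

```text
time: 5.2
tool_pos: [0.496, 0.01, 0.0711]
tool_rot: [-1.575, 0.059, -0.209]
contact_force: [-8.0, 1.3, -0.9]
opening: 0.0004
```

Request:
send_rows(
  motion=[
    [[-0.004,0,0,0],[-0.008,0,0,0],[-0.011,0,0,0],[-0.014,0,0,0],[-0.014,0,0,0]],
  ],
)

```text
time: 5.7
tool_pos: [0.4823, 0.013, 0.0722]
tool_rot: [-1.575, 0.059, -0.209]
contact_force: [0.6, 0.3, -0.4]
opening: 0.0006
```

```bash
python3 - <<'E'
from h import *
o=sensors.observe();print(o['time'],W2S(o['tool_pos']),o['tool_rot'],o['contact_force'],o['torque'])
E
```

```text
5.7 [-0.09140673  0.00063013  0.07223211] [-1.57496826  0.05856253 -0.20887888] [ 0.59248621  0.29200056 -0.38996921] [ 0.01691988 -0.07444402  0.03168127]
```

Contact force fell to zero at about 36 mm of retreat, so the slide looks caught. I'll back off clear, rise and look.

Request:
send_rows(
  motion=[
    [[-0.01,0,0,0],[-0.025,0,0,0],[-0.04,0,0,0],[-0.04,-0.04,0,0],[-0.04,-0.08,0,0],[-0.08,-0.12,0,0],[-0.11,-0.13,0,0],[-0.11,-0.13,0,0]],
  ],
)

```text
time: 6.5
tool_pos: [0.3798, 0.0355, 0.2104]
tool_rot: [-1.575, 0.056, -0.208]
contact_force: [-0.3, -0.1, -0.4]
opening: 0.0004
```

```bash
python3 - <<'E'
from h import *
o=sensors.observe();print(o['time'],o['tool_pos'],W2S(o['tool_pos']),o['tool_rot'],o['contact_force'],o['torque'])
for n,x0,y0,x1,y1,k in(("scene",250,210,450,360,4),("top",270,160,430,320,3.5)):
    c=read_camera(n);im=cv2.resize(c['frame'][y0:y1,x0:x1,::-1],None,fx=k,fy=k,interpolation=cv2.INTER_CUBIC)
    for q in([-.075,-.035,.03],[-.075,-.035,.076],[-.075,.035,.03],[-.075,.035,.076]):
        u,v=proj(c,[S2W(*q)])[0];cv2.circle(im,(int((u-x0+.4)*k),int((v-y0+.4)*k)),3,(0,0,255),-1)
    cv2.imwrite(f"pics/{n}_e.png",im)
E
```

```text
6.5 [0.3798183  0.03545912 0.21040656] [-0.19637     0.0007036   0.21040656] [-1.57456667  0.05622412 -0.20804074] [-0.31684262 -0.08703479 -0.40161862] [-0.01707847 -0.03174319 -0.01552845]
```

View pics/scene_e.png

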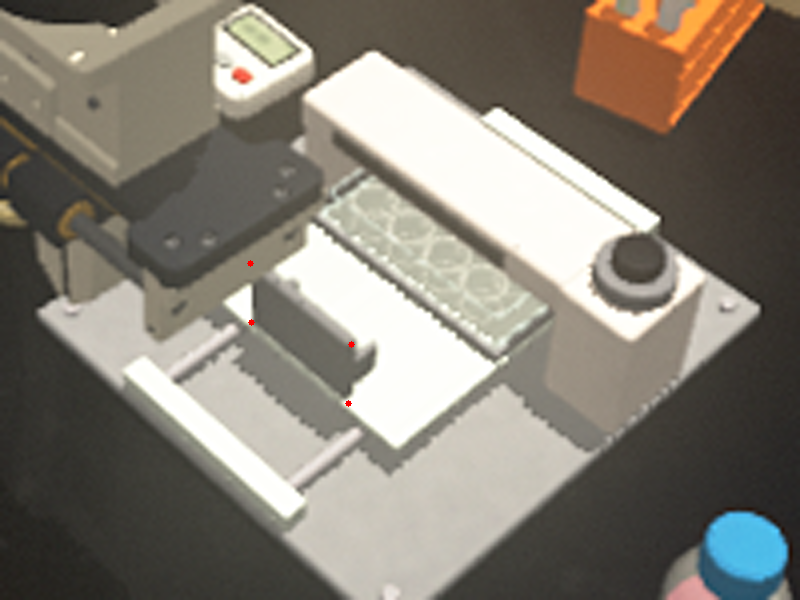

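View pics/top_e.png

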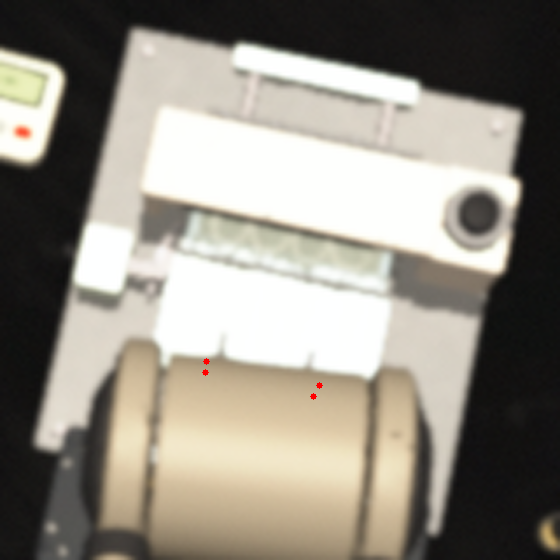

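The slide is caught at mid position, with tab and front edge at the 0.040 marks. The plate is flat in the nest and the bystanders are untouched. Now the key.

```bash
python3 - <<'E'
from h import *
o=sensors.observe();R=Ro.from_euler('xyz',o['tool_rot']).as_matrix()
K=np.array([.5895,-.1203,.110])
for dz in(.04,.0,-.006):
    print(dz,R.T@(K+[0,0,dz]-o['tool_pos']-R@[0,.025,0]))
print(R.round(3))
E
```

```text
0.04 [ 0.23777037  0.02096539 -0.10861702]
0.0 [ 0.2400273   0.06090135 -0.10845711]
-0.006 [ 0.24036584  0.06689174 -0.10843312]
[[ 0.977 -0.056  0.207]
 [-0.207  0.008  0.978]
 [-0.056 -0.998 -0.004]]
```

Request:
send_rows(
  motion=[
    [[0.035,0,-0.015,0],[0.07,0,-0.035,0],[0.11,0,-0.05,0],[0.145,0.0,-0.07,0],[0.185,0.01,-0.085,0],[0.22,0.015,-0.1,0],[0.238,0.021,-0.1085,0],[0.238,0.021,-0.1085,0]],
  ],
)

```text
time: 7.4
tool_pos: [0.5922, -0.1223, 0.1712]
tool_rot: [-1.575, 0.06, -0.211]
contact_force: [0.6, 0.4, -2.1]
opening: 0.0006
```

```bash
python3 - <<'E'
from h import *
o=sensors.observe();R=Ro.from_euler('xyz',o['tool_rot']).as_matrix()
K=np.array([.5895,-.1203,.110])
print(o['time'],o['tool_pos']+R@[0,.025,0],o['tool_rot'],o['contact_force'])
for dz in(.04,.0,-.006):
    print(dz,R.T@(K+[0,0,dz]-o['tool_pos']-R@[0,.025,0]))
for n,x0,y0,x1,y1,k in(("scene",300,180,480,315,4),("top",330,160,490,280,3.5)):
    c=read_camera(n);im=cv2.resize(c['frame'][y0:y1,x0:x1,::-1],None,fx=k,fy=k,interpolation=cv2.INTER_CUBIC)
    cv2.imwrite(f"pics/{n}_f.png",im)
E
```

```text
7.4 [ 0.59073498 -0.12207328  0.1462606 ] [-1.57467727  0.05984431 -0.21053519] [ 0.6119878   0.42527863 -2.07382954]
0.04 [-0.00179912 -0.00364401  0.0014619 ]
0.0 [0.00059323 0.03628409 0.00161686]
-0.006 [0.00095208 0.0422733  0.0016401 ]
```

View pics/scene_f.png

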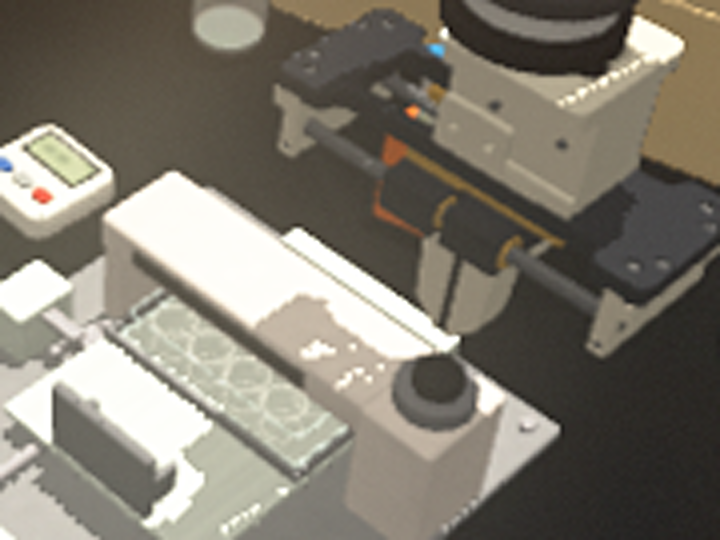

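The fingertip is above the key (scene crop (445,320) over (437,378)). I'll press slowly.

Request:
send_rows(
  motion=[
    [[0,0.01,0.0016,0],[0,0.02,0.0016,0],[0,0.028,0.0016,0],[0,0.034,0.0016,0],[0.001,0.038,0.0016,0],[0.001,0.04,0.0016,0],[0.001,0.042,0.0016,0],[0.001,0.042,0.0016,0]],
  ],
)

```text
time: 8.3
tool_pos: [0.5895, -0.1185, 0.1313]
tool_rot: [-1.574, 0.06, -0.209]
contact_force: [-2.3, 2.0, 2.7]
opening: 0.0008
```

```bash
python3 - <<'E'
from h import *
o=sensors.observe();R=Ro.from_euler('xyz',o['tool_rot']).as_matrix()
print(o['time'],o['tool_pos']+R@[0,.025,0],o['tool_rot'],o['contact_force'],o['torque'])
E
```

```text
8.3 [ 0.58802275 -0.11828591  0.10632777] [-1.57409958  0.0595818  -0.20908   ] [-2.33024743  2.01624137  2.74110561] [ 0.24733331  0.38593091 -0.01841829]
```

Request:
send_rows(
  motion=[
    [[0,0.003,0,0],[0,0.005,0,0],[0,0.007,0,0],[0,0.007,0,0]],
  ],
)

```text
time: 8.7
tool_pos: [0.5897, -0.1186, 0.1288]
tool_rot: [-1.575, 0.056, -0.209]
contact_force: [-8.8, 3.3, 28.3]
opening: 0.0002
```

```bash
python3 - <<'E'
from h import *
o=sensors.observe();R=Ro.from_euler('xyz',o['tool_rot']).as_matrix()
print(o['time'],o['tool_pos']+R@[0,.025,0],o['tool_rot'],o['contact_force'],o['torque'])
E
```

```text
8.7 [ 0.58832713 -0.11836497  0.10384412] [-1.57470585  0.05556761 -0.20882444] [-8.77053415  3.34020274 28.34600192] [ 0.64929775  1.76073032 -0.03556758]
```

It bottomed out: 28 N with the tip at z 0.1038, about 6 mm down. I'll hold briefly, then release and rise.

Request:
send_rows(
  motion=[
    [[0,0.003,0,0],[0,0.002,0,0],[0,-0.005,0,0],[0,-0.015,0,0],[0,-0.04,0,0],[0,-0.08,0,0],[0,-0.09,0,0],[-0.03,-0.09,0,0]],
  ],
)

```text
time: 9.5
tool_pos: [0.5683, -0.1142, 0.222]
tool_rot: [-1.576, 0.049, -0.209]
contact_force: [-0.1, -0.3, -0.2]
opening: 0.0005
```

Request:
send_rows(
  motion=[
    [[-0.04,0,0.01,0],[-0.08,0,0.02,0],[-0.12,0,0.04,0],[-0.16,0,0.06,0],[-0.18,0,0.09,0],[-0.18,0,0.13,0],[-0.18,0,0.17,0],[-0.18,0,0.17,0]],
  ],
)

```text
time: 10.3
tool_pos: [0.4282, 0.0929, 0.2301]
tool_rot: [-1.574, 0.047, -0.205]
contact_force: [0.0, -1.4, -0.1]
opening: 0.0003
```

Request:
send_rows(
  motion=[
    [[0,0,0.04,0],[0,0,0.08,0],[0,0,0.12,0],[0,0,0.16,0],[0,0,0.16,0]],
  ],
)

```text
time: 10.8
tool_pos: [0.4614, 0.2527, 0.229]
tool_rot: [-1.573, 0.047, -0.201]
contact_force: [-0.2, -0.4, 0.0]
opening: 0.0003
```

```bash
python3 - <<'E'
from h import *
o=sensors.observe();print(o['time'],o['tool_pos'],o['contact_force'],np.abs(o['qvel']).max())
for n,x0,y0,x1,y1,k in(("scene",230,200,470,400,3.3),("top",220,150,480,340,3)):
    c=read_camera(n);im=cv2.resize(c['frame'][y0:y1,x0:x1,::-1],None,fx=k,fy=k,interpolation=cv2.INTER_CUBIC)
    for q in([-.075,-.035,.03],[-.075,-.035,.076],[-.075,.035,.03],[-.075,.035,.076]):
        u,v=proj(c,[S2W(*q)])[0];cv2.circle(im,(int((u-x0+.4)*k),int((v-y0+.4)*k)),2,(0,0,255),-1)
    cv2.imwrite(f"pics/{n}_g.png",im)
E
```

```text
10.8 [0.46143168 0.25268889 0.22898697] [-0.16538808 -0.3556179   0.04227275] 0.06731431070352518
```

View pics/scene_g.png

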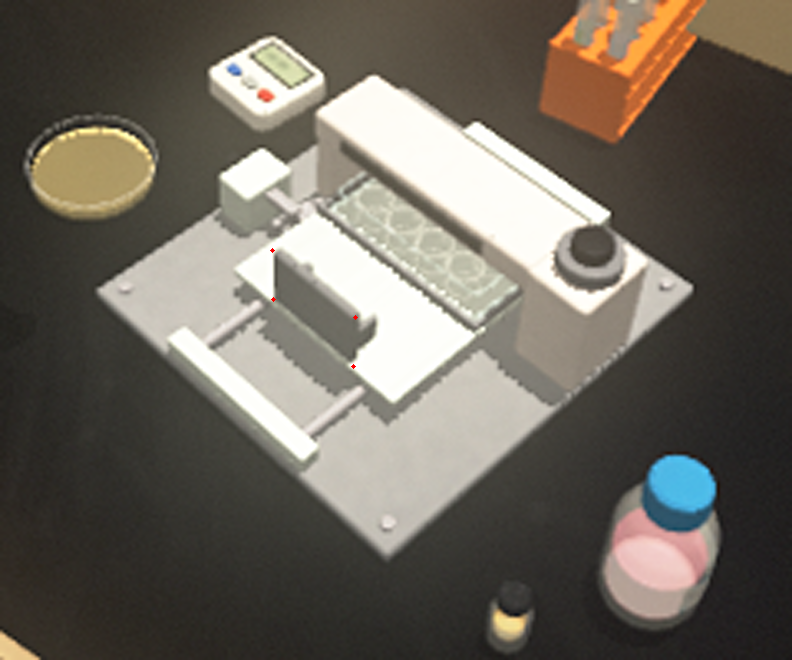

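View pics/top_g.png

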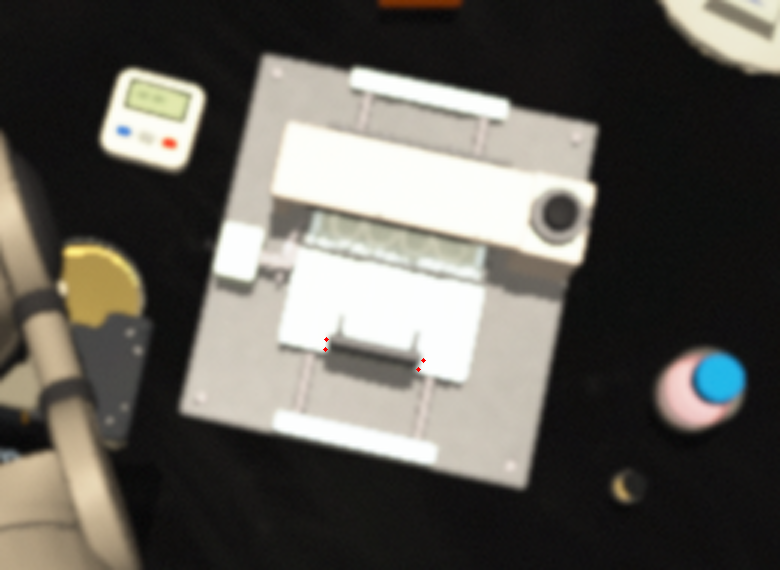

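Both views show the slide held at mid position, the key up, the plate flat and the bystanders in place, with the arm clear. Handing in.

```bash
python3 -c "
from cell import hand_in;print(hand_in())"
```

```text
the job is handed in; nothing more can be done
None
```

The job is done and handed in, about 11 s into the 48 s limit; `hand_in()` gives no verdict.

- **Slide:** I pushed the tab with closed fingertips to the end stop; there the force rose to 45 N with no further motion. I eased it back at about 0.04 m/s until the contact force fell to about zero at the catch, then let go.
- **Start key:** I pressed it to the bottom, about 6 mm down at 28 N, then released it and moved the arm clear.

**Last checks:** both camera views show the slide held at about 0.040 m, the plate flat in its nest and the key up. The vial, bottle and timer stand where they were. The petri dish looks in place too, though the arm half hides it in the top view. The measured contact force was about zero with the arm clear.

**Not exact:**
- The tab sits about 2 mm off my predicted marks, as it did at the start, so I put that down to calibration.
- The slide's and key's travel were judged from tool position, force and images, since the interface gives no joint reading for them.
- Pushing at the end stop left the tool tilted about 0.05 rad, which I allowed for at the key.

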